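# Shut the red air valve under the sliding cover

## Task

Without lifting anything, push the metal cover of the grey valve box all the way aside along its rails (it slides to the robot's left), then push the red handle underneath clockwise through a quarter turn until it is fully shut, square across its pipe. Leave the blue handle, the two toy soldiers and the paint jar as they are, and finish with the robot clear of everything.

Things in the scene. Friction and masses are not known exactly. Their poses are not given: they have to be found in the camera images.
- valve_box: Grey steel box fixed to the bench, 182 mm (x) by 492 mm (y), walls 55 mm tall, 6 mm thick; origin at the centre of its underside, z up, y along its length (roughly the robot's left), x across it (away from the robot), turned up to 0.25 rad. Its +y half is a closed deck 55 mm high, its -y half an open bay that the cover hides at the start.
- bay (a point): Centre of the open bay at its rim, 55 mm above the bench; axes of the box. Inside, the bay reaches 85 mm either way in x and 117 mm in y. In it stand two brass valves, one with a red and one with a blue handle, axes 20 mm to +x and 58 mm to -y and 42 mm to +y of this point; which is where varies. Pipes on its floor reach 27 mm above the bench, valve bodies 33 mm
- cover (a joint): How far the flat aluminium cover has slid along the box's +y, m: 0 = over the bay, 0.24 = end of the rails, bay open. Starts at 0 to 0.02. Rubs with 2 N plus 6 N per m/s, stays where left. Cover 184 mm (x) by 243 mm (y), its top 62 mm above the bench; it only rests on the rails by its weight (about 0.4 kg) and lifts off if raised
- cover_bar (a point): Centre of the black bar that stands across the middle of the cover: 90 mm long (box x), 12 mm thick (box y), 24 mm tall, from 62 to 86 mm above the bench; this point is at 74 mm. Its axes are the box's. Push its -y side to slide the cover.
- red_handle (a joint): Angle of the red handle, rad. 0 = open: the lever points along the box's -x (towards the robot), in line with its pipe. Grows clockwise seen from above; at 1.57 it points along the box's +y, across the pipe: shut. Stop at 1.60. Starts at 0 to 0.25. Light friction (3 N at 40 mm from the axis), stays where left. This is the one to shut.
- red_axis (a point): Point on the red handle's vertical axis, at half the lever's height (44 mm above the bench). The lever points along this frame's -x; the frame turns with the handle. A round hub of 11 mm radius surrounds it.
- red_push (a point): Middle of the red lever, 40 mm from its axis, a good place to push. The level lever is 12 mm wide, 16 mm tall (36 to 52 mm above the bench) and reaches 55 mm from its axis. Frame as red_axis
- blue_handle (a joint): Angle of the blue handle, rad. 0 = open: the lever points along the box's -x (towards the robot), in line with its pipe. Grows clockwise seen from above; at 1.57 it points along the box's +y, across the pipe: shut. Stop at 1.60. Starts at 0 to 0.25. Light friction (3 N at 40 mm from the axis), stays where left. Leave it as it is.
- blue_push (a point): Middle of the blue lever, 40 mm from its axis, 44 mm above the bench; the same lever as the red one. It points along this frame's -x
- tin_figure: Bare silver-coloured toy soldier, about 70 mm tall on a 30 mm round foot, 80 g, standing loose on the bench near the valve box; origin at the centre of its underside, z up. A bystander: leave it standing where it is.
- painted_figure: Red-coated, black-hatted toy soldier, about 70 mm tall on a 30 mm round foot, 80 g, standing loose on the bench near the valve box; origin at the centre of its underside, z up. A bystander: leave it standing where it is.
- paint_jar: Small closed paint jar with a yellow cap, 38 mm across, 45 mm tall, 80 g, standing loose on the bench in front of the box's deck; origin at the centre of its underside. A bystander: leave it where it is.

How it is judged:
By the outcome, as a careful person would: the job done as asked, in the order asked, and still so for the second after the job is handed in, with the robot touching nothing.
It also fails if it takes over 51 s, if anything falls off the work surface, if the arm or the gripper's body presses on something with over 40 N, if the wrist force passes 120 N, or if a joint passes its speed limit or range.

## Robot

A 6-joint arm with a two-finger parallel gripper is mounted at the origin on the work surface. World frame = base frame: x ahead of the robot, y to its left, z up, the work surface at z = 0. Lengths are in m, angles in rad, forces in N, time in s.
With the tool pointing down it reaches from about 0.35 to 0.8 m from the base axis. Payload 7.3 kg.
Tool frame: the origin (TCP) lies between the finger pads; the fingertips stand 25 mm ahead of it and the grasp point (between the pads) lies 6 mm ahead of it (r.tip_extent is the distance from the TCP to the fingertips, in m); z points along the fingers, y is the line along which they close (so a half turn about z gives the same grasp; the last joint's range is limited). The gripper opens to 85 mm and grips with 20 to 120 N. Pads are 22 mm wide; open, the fingers measure 114 mm over their backs; the gripper's body (76 mm by 85 mm) begins 54 mm behind the grasp point. The pads swing forward as they close: fully open they stand 13 mm farther back than shut.
Start: joints at [-1.46, 0.342, 1.524, -0, 1.275, -0.146], TCP at [0.133, -0.508, 0.256] pointing down, gripper open.
Joint ranges: [-2.53, 2.53], [-0.77, 2.02], [0.04, 2.7], [-1, 4.14], [0.28, 2.66], [-3.11, 3.11]. Speed limits (rad/s): [2.57, 2.57, 3.14, 3.14, 3.14, 3.14].

## Interface

Orientations are given as a unit quaternion [x, y, z, w].
In Python, from workcell import r, command_gripper, optics gives the robot as it stands. The module is installed in compiled form; this text tells all that it offers. Calls block until the motion is done:
- r.reach(position, orientation): joint-space move of the TCP to a pose.
- r.move_straight(position, orientation=None, speed=0.15, max_force=None): straight line of the TCP; orientation=None keeps the orientation; speed is the mean speed in m/s. With max_force (N) it stops when the force on the tool has changed by that much, and returns True; else False.
- r.movej(angles): joint-space move.
- command_gripper(opening, force=None): finger opening in m; force is the grip in N (None keeps the last); returns when the fingers have stopped.
- r.hold(seconds).
- r.solve_ik(position, orientation): joint angles nearest the present ones, or None.
- r.read_state(): the state.
- optics.get_image(name): name is "scene" or "top" or "wrist"; returns (picture, depth): 384x512x3 uint8, red, green, blue; 384x512 float32, m along the optical axis (not along the pixel's ray), 0 where there is no reading.
- optics.camera_model(name): a dict with "K" (3x3 intrinsics, pixels), "R" (3x3) and "t" (3): a world point X has camera coordinates R X + t; the wrist camera has in their place "tool_from_camera" (4x4, takes a point from camera to tool coordinates, whose origin is the TCP and whose axes are the flange's). Camera axes: x right, y down, z forward; pixel columns grow to the right and rows downward; lengths in m; the calibration is good to about 2 mm. A picture is of the moment at which its call begins: read the wrist's pose just before it. camera_model takes no time and is no camera call.
A pose or a line that the arm cannot do raises r.PlanningError and nothing moves.
- r.finish_job(): hands the job in; it is judged then, once.
The state is a dict: "time_s": time; "joint_positions": joint angles; "dq": joint speeds; "tau": joint torques, N m; "eef_pos": TCP position; "eef_rot": TCP orientation; "contact_force": force on the tool from outside, world axes, zero at the start; "torque": the same for the moment, N m; "grip_width": finger opening in m; "grip_force": force on a finger pad.
Only numpy, scipy, OpenCV 4.12 (cv2) and the standard library are available. Lean on these libraries where they do the work, as an engineer would, in place of code of your own. Each camera call takes 0.05 s, during which the arm holds its last target. There are 200 camera calls.

## Working session

There is one attempt and no reset: what is moved stays moved. The work goes in short steps, each a Python script; the robot and the scene stay as the last script left them, time stands still between calls to the robot, and variables do not carry over. Pictures are saved under pics/ and viewed, at most 10 in all, crops included, and the job is handed in when it is done.

```bash
mkdir -p pics; python3 - <<'E'
from workcell import r, command_gripper, optics
import numpy as np, cv2
s=r.read_state(); print(s['time_s'],s['eef_pos'],s['eef_rot'],r.tip_extent)
for n in('top','scene'):
    im,d=optics.get_image(n); np.savez(f'{n}0.npz',im=im,d=d)
    cv2.imwrite(f'pics/{n}0.png',im[...,::-1]); m=optics.camera_model(n); print(n,m['K'],m['R'],m['t'])
E
```

```text
0.0 [ 0.13333109 -0.50741234  0.25562212] [ 9.91766805e-01  1.28054675e-01  1.90873815e-05 -7.76832995e-04] 0.025
top [[471.18473506   0.         259.94384949]
 [  0.         471.18473506 191.79855768]
 [  0.           0.           1.        ]] [[-0.00247895 -0.9999862  -0.00463297]
 [-0.98103758  0.0033298  -0.19378899]
 [ 0.19380174  0.00406473 -0.98103229]] [-9.59484338e-04  5.51887578e-01  1.13007222e+00]
scene [[387.26400275   0.         254.63743675]
 [  0.         387.26400275 190.38457712]
 [  0.           0.           1.        ]] [[ 0.37672042  0.92611695  0.01972603]
 [ 0.61333515 -0.23341731 -0.7545438 ]
 [-0.69419141  0.29635072 -0.65595315]] [-0.21995384 -0.27699436  1.45365601]
```

View pics/top0.png

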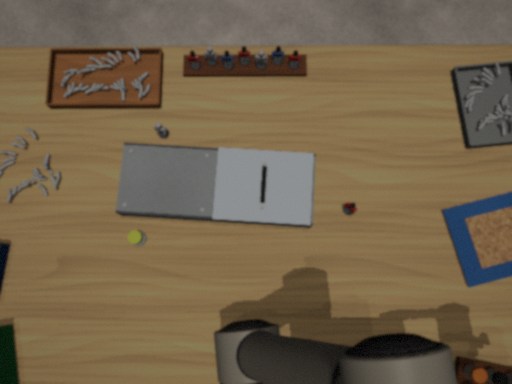

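View pics/scene0.png

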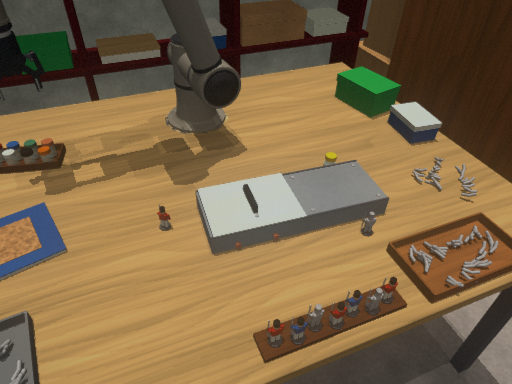

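The top view shows the cover at about (264,187) with its dark bar at (264,184) and the deck to its left. The painted soldier is at (349,208), the tin soldier at (162,131) and the jar at (135,237).

```bash
cat > h.py <<'E'
from workcell import r, command_gripper, optics
import numpy as np, cv2
from scipy.spatial.transform import Rotation as Rot
def ray(px,z,K,R,t):
    """pixels (n,2) -> world points on plane z; R,t world->camera"""
    p=np.c_[np.atleast_2d(px),np.ones(len(np.atleast_2d(px)))]
    d=(R.T@np.linalg.inv(K)@p.T).T; c=-R.T@t
    return c+d*((z-c[2])/d[:,2])[:,None]
def quat(yaw): # tool down, tool x axis at yaw in world, (y axis = yaw-90)
    return (Rot.from_euler('z',yaw)*Rot.from_euler('x',np.pi)).as_quat()
E
python3 - <<'E'
from h import *
z=np.load('top0.npz'); im=z['im']; m=optics.camera_model('top'); a=(m['K'],m['R'],m['t'])
g=im.astype(int); sat=g.max(2)-g.min(2)
print(im[190,240],im[190,160],im[184,264],im[208,349],im[131,162])
def big(mask):
    c,_=cv2.findContours(mask.astype(np.uint8),cv2.RETR_EXTERNAL,cv2.CHAIN_APPROX_NONE); return max(c,key=cv2.contourArea)[:,0,:]
roi=np.zeros(im.shape[:2],bool); roi[135:235,105:330]=1
cov=big(roi&(sat<30)&(g.min(2)>150)) 
box=big(roi&(sat<30)&(g.min(2)>75))
for n,c,h in(('cover',cov,.062),('box',box,.056)):
    w=ray(c.astype(float),h,*a)[:,:2]; q=cv2.minAreaRect((w*1000).astype(np.float32)); print(n,q)
b=np.argwhere((g.max(2)<70)&roi)[:,::-1]; b=b[(abs(b-[264,184])<[15,30]).all(1)]
w=ray(b.astype(float),.086,*a)[:,:2]; print('bar',len(b),cv2.minAreaRect((w*1000).astype(np.float32)),w.mean(0))
for n,p,h in(('painted',(349,208),.035),('tin',(162,131),.035),('jar',(134,237),.045)): print(n,ray(np.array(p,float),h,*a))
E
```

```text
[141 145 147] [103 105 102] [38 39 38] [49 19 14] [65 64 61]Traceback (most recent call last):
  File "<stdin>", line 8, in <module>
  File "<stdin>", line 6, in big
ValueError: max() iterable argument is empty
```

```bash
python3 - <<'E'
from h import *
z=np.load('top0.npz'); im=z['im']; m=optics.camera_model('top'); a=(m['K'],m['R'],m['t'])
g=im.astype(int); sat=g.max(2)-g.min(2)
def big(mask):
    c,_=cv2.findContours(mask.astype(np.uint8),cv2.RETR_EXTERNAL,cv2.CHAIN_APPROX_NONE); return max(c,key=cv2.contourArea)[:,0,:]
roi=np.zeros(im.shape[:2],bool); roi[135:235,105:330]=1
cov=big(roi&(sat<30)&(g.min(2)>122)) 
box=big(roi&(sat<25)&(g.min(2)>85))
for n,c,h in(('cover',cov,.062),('box',box,.057)):
    w=ray(c.astype(float),h,*a)[:,:2]; q=cv2.minAreaRect((w*1000).astype(np.float32)); print(n,q)
b=np.argwhere((g.max(2)<70)&roi)[:,::-1]; b=b[(abs(b-[264,184])<[15,30]).all(1)]
w=ray(b.astype(float),.086,*a)[:,:2]; print('bar',len(b),cv2.minAreaRect((w*1000).astype(np.float32)),w.mean(0))
for n,p,h in(('painted',(349,208),.035),('tin',(162,131),.035),('jar',(134,237),.045)): print(n,ray(np.array(p,float),h,*a))
E
```

```text
cover ((567.865966796875, -10.562744140625), (244.0439453125, 182.35670471191406), 86.1447982788086)
box ((575.7965087890625, 107.53669738769531), (489.8736877441406, 186.55810546875), 86.18144989013672)
bar 112 ((565.3211669921875, -10.34666633605957), (8.044307708740234, 85.6541748046875), 86.71436309814453) [ 0.56572985 -0.01032618]
painted [[ 0.51301029 -0.22811187  0.035     ]]
tin [[0.7190885  0.25405003 0.035     ]]
jar [[0.44007048 0.31113896 0.045     ]]
```

```bash
cat >> h.py <<'E'
YAW=-0.0672; C=np.array([.5758,.1075])
Rb=np.array([[np.cos(YAW),-np.sin(YAW)],[np.sin(YAW),np.cos(YAW)]])
def W(bx,by,z): return np.r_[C+Rb@[bx,by],z]      # box -> world
def B(p): return Rb.T@(np.asarray(p)[:2]-C)        # world -> box
E
python3 - <<'E'
from h import *
q=quat(YAW+np.pi/2); bar=B([.5655,-.0103]); print('bar box',bar)
command_gripper(0.0,40)
r.reach(W(bar[0],bar[1]-.045,.2),q)
r.move_straight(W(bar[0],bar[1]-.045,.094),speed=.2)
print(r.move_straight(W(bar[0],bar[1]-.018,.094),speed=.08,max_force=1.5),B(r.read_state()['eef_pos']),r.read_state()['contact_force'])
print(r.move_straight(W(bar[0],.135,.094),speed=.09,max_force=15))
s=r.read_state(); print(B(s['eef_pos']),s['contact_force'],s['time_s'])
p=B(s['eef_pos'])
r.move_straight(W(p[0],p[1]-.03,.094),speed=.15)
r.move_straight(W(p[0],p[1]-.05,.2),speed=.25)
r.reach(W(-.03,-.14,.27),q); r.hold(.2)
s=r.read_state(); im,d=optics.get_image('wrist'); m=optics.camera_model('wrist')
np.savez('w1.npz',im=im,d=d,p=s['eef_pos'],q=s['eef_rot'],T=m['tool_from_camera'],K=m['K'])
cv2.imwrite('pics/w1.png',im[...,::-1]); t,_=optics.get_image('top'); cv2.imwrite('pics/top1.png',t[120:250,100:370,::-1].repeat(2,0).repeat(2,1)); print(s['time_s'],m)
E
```

```text
bar box [-0.00236655 -0.11822576]
True [-0.00168991 -0.15854221] [-0.74784573 -0.27604783 -0.15468535]
True
[-0.00263834  0.10068513] [ 0.56358663 -6.05601995  3.75535078] 6.5167
8.4833 {'K': array([[308.33335368,   0.        , 253.83740695],
       [  0.        , 308.33335368, 189.69405511],
       [  0.        ,   0.        ,   1.        ]]), 'tool_from_camera': array([[-4.65475439e-04, -9.56860982e-01, -2.90545770e-01,
         7.39984457e-02],
       [ 9.99999523e-01, -6.94757065e-04,  6.85987306e-04,
         2.09317709e-04],
       [-8.58253214e-04, -2.90545312e-01,  9.56860849e-01,
        -1.18865045e-01],
       [ 0.00000000e+00,  0.00000000e+00,  0.00000000e+00,
         1.00000000e+00]])}
```

View pics/w1.png

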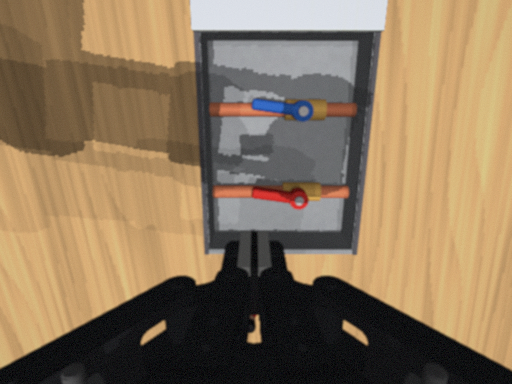

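View pics/top1.png

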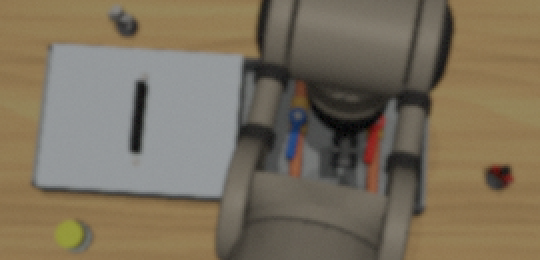

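The cover is fully aside. In the wrist view the red handle's hub is at (299,200) with its lever tip near (255,193), on the -y side; blue is at (303,110).

```bash
cat >> h.py <<'E'
def lever(f,ch):
    z=np.load(f); T=np.eye(4); T[:3,:3]=Rot.from_quat(z['q']).as_matrix(); T[:3,3]=z['p']
    M=np.linalg.inv(T@z['T']); g=z['im'].astype(int); o=[c for c in range(3) if c!=ch]
    m=((g[...,ch]-g[...,o].max(2)>50)&(g[...,o].max(2)<110)).astype(np.uint8)
    n,l,s,_=cv2.connectedComponentsWithStats(m); k=1+s[1:,4].argmax()
    px=np.argwhere(l==k)[:,::-1].astype(float)
    b=np.array([B(p) for p in ray(px,.052,z['K'],M[:3,:3],M[:3,3])])
    vx,vy,x,y=cv2.fitLine(b.astype(np.float32),cv2.DIST_L2,0,1e-3,1e-3).ravel()
    u=np.array([vx,vy])*(-1 if (ch==0 and vx*0+1<0) else 1)
    s=(b-[x,y])@u
    return len(px),b.min(0),b.max(0),np.array([x,y])+u*s.min(),np.array([x,y])+u*s.max(),u
E
python3 - <<'E'
from h import *
print(*lever('w1.npz',0),sep='\n'); print('blue',*lever('w1.npz',2),sep='\n')
E
```

```text
844
[-0.07652798 -0.18863365]
[ 0.03254797 -0.16216399]
[-0.07533888 -0.16287193]
[ 0.03261799 -0.17832291]
[ 0.9899128  -0.14167812]
blue
594
[-0.0318609  -0.08883087]
[ 0.03067116 -0.06742858]
[-0.03185872 -0.07145544]
[ 0.03096513 -0.08056637]
[ 0.98964715 -0.14352196]
```

```bash
cat >> h.py <<'E'
A=np.array([.0205,-.179])
def pose(th,z=.064,rad=.042,d=.017):
    p=A+rad*np.array([-np.cos(th),np.sin(th)])-d*np.array([np.sin(th),np.cos(th)])
    return W(*p,z),quat(YAW+np.pi/2-th)
E
python3 - <<'E'
from h import *
p,q=pose(-.25,.15); r.reach(p,q)
p,q=pose(-.25); hit=r.move_straight(p,speed=.1,max_force=8); print('down hit',hit,r.read_state()['eef_pos'])
if not hit:
    for th in np.r_[np.arange(-.1,1.45,.15),1.5,1.57,1.64,1.71,1.78]:
        p,q=pose(th); hit=r.move_straight(p,q,speed=.05,max_force=12)
        s=r.read_state(); f=np.array(s['contact_force']); print(round(th,2),hit,f.round(1),(np.array(s['eef_pos'])-p).round(4)[:2],round(s['time_s'],1))
        if hit: break
    if th>1.5:
        p,q=pose(th,d=.05); r.move_straight(p,q,speed=.1)
        p[2]=.2; r.move_straight(p,speed=.2)
        r.reach(W(-.03,-.14,.27),quat(YAW+np.pi/2)); r.hold(.2)
    s=r.read_state(); im,d=optics.get_image('wrist'); m=optics.camera_model('wrist')
    np.savez('w2.npz',im=im,d=d,p=s['eef_pos'],q=s['eef_rot'],T=m['tool_from_camera'],K=m['K'])
    cv2.imwrite('pics/w2.png',im[...,::-1]); print(s['time_s'])
E
```

```text
down hit False [ 0.54654529 -0.09690218  0.06471986]
-0.1 False [-0.2  0.2 -0.7] [ 0.0004 -0.0001] 10.5
0.05 False [ 0.4 -0.1  0.5] [ 0.0003 -0.0002] 10.8
0.2 False [-0.5 -0.6 -0.8] [ 0.0002 -0.0002] 11.1
0.35 False [-0.4  0.6 -1.2] [ 0.0001 -0.0002] 11.4
0.5 False [0.3 0.  0.1] [ 0.0001 -0.0001] 11.7
0.65 False [-0.6 -0.8  0.7] [ 0.0001 -0.0001] 12.0
0.8 False [0.6 0.1 0.1] [ 0.0001 -0.0001] 12.3
0.95 False [-0.3 -0.4  0.2] [ 0.0001 -0.0001] 12.6
1.1 False [-0.9 -0.8  0.7] [ 0.     -0.0001] 12.9
1.25 False [ 0.9 -0.2 -0.3] [ 0.     -0.0001] 13.2
1.4 False [-0.6  0.3  0.6] [-0.     -0.0001] 13.5
1.5 False [-0.5  0.5 -0.5] [-0.0001 -0.    ] 13.8
1.57 False [-2.8  1.2  0.8] [-0.0002  0.    ] 14.0
1.64 False [-3.7  1.2  1.7] [-0.0005  0.0001] 14.2
1.71 False [-12.1   0.3   7.4] [-0.0031  0.0003] 14.5
1.78 False [-20.9   1.3  12.8] [-0.0057  0.0007] 14.8
17.85
```

View pics/w2.png

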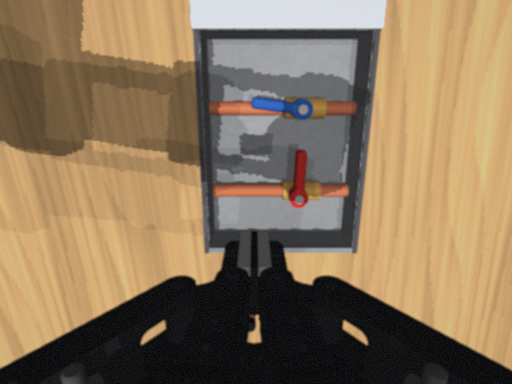

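The red lever now points from its hub (299,200) to (301,152), square across its pipe and against the stop. Blue is unchanged. I'll retreat, check the bystanders and then finish.

```bash
python3 - <<'E'
from h import *
r.movej([-1.46,0.342,1.524,0,1.275,-0.146]); r.hold(.3)
im,d=optics.get_image('top'); cv2.imwrite('pics/top2.png',im[100:270,90:380,::-1].repeat(2,0).repeat(2,1)); print(r.read_state()['time_s'])
E
```

```text
20.4833
```

View pics/top2.png

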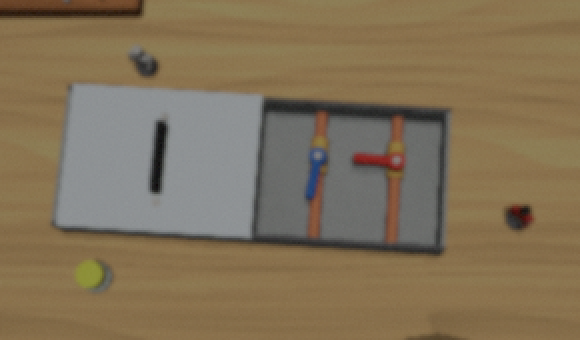

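The crop shows the cover fully over the deck and the red lever (355,160)–(397,161) square across its pipe. Blue, both soldiers and the jar are where they were, and the arm is clear.

```bash
python3 -c "
from workcell import r
print(r.finish_job())"
```

```text
the job is handed in; nothing more can be done
None
```

The job is handed in: the cover is slid fully aside, the red handle is shut against its stop, and in the last picture the blue handle, both soldiers and the jar were unmoved and the robot was clear, at about 20 s of the 51 s allowed.

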